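Hang the lift-off door back on the sample cabinet and shut it

ROBOT

A 6-joint arm with a two-finger parallel gripper is mounted at the origin on a cart in front of the work surface, level with it; the furniture and walls round the work are solid. World frame = base frame: x ahead of the robot, y to its left, z up, the work surface at z = 0. Lengths are in mm, angles in rad, forces in N, time in s.
With the tool pointing down it reaches from about 250 to 725 mm from the base axis. Payload 4 kg.
Tool frame: the origin (TCP) lies on the centre line of the jaws, within the pads' length; the fingertips stand 25 mm ahead of it and the grasp point (between the pads) lies 6 mm ahead of it (arm.tip_reach is the z of the fingertips in the tool frame, in mm); z points along the fingers, y is the line along which they close (so a half turn about z gives the same grasp; the last joint's range is limited). The gripper opens to 85 mm and grips with 20 to 120 N. Pads are 22 mm wide; open, the fingers measure 114 mm over their backs; the gripper's body (76 mm by 85 mm) begins 54 mm behind the grasp point. The pads swing forward as they close: fully open they stand 13 mm farther back than shut.
Start: joints at [0, 0.241, 0.005, 1.335, 0, 1.571], TCP at [500, -0, 256.306] pointing down, gripper open.
Joint ranges: [-2.72, 2.72], [-1.05, 1.87], [-1.09, 1.28], [-1.99, 2.15], [-1.42, 1.44], [-3.14, 3.14]. Speed limits (rad/s): [2.79, 2.79, 3.14, 3.14, 3.14, 3.14].

INTERFACE

Orientations are given as a rotation vector (axis times angle).
In Python, from rig import arm, hand, solve_ik, state, optics, close_job gives the robot as it stands. Calls block until the motion is done:
- arm.move_ptp(position, orientation): joint-space move of the TCP to a pose.
- arm.line_to(position, attitude=None, speed=150, guard=None): straight line of the TCP; attitude=None keeps the orientation; speed is the mean speed in mm/s. With guard (N) it stops when the force on the tool has changed by that much, and returns True; else False.
- arm.move_joints(angles): joint-space move.
- hand.set_gripper(opening, force=None): finger opening in mm; force is the grip in N (None keeps the last); returns when the fingers have stopped.
- arm.sleep(seconds).
- solve_ik(position, orientation): joint angles nearest the present ones, or None.
- state(): the state.
- optics.capture(name): name is "scene" or "side" or "wrist"; returns the picture (400x640x3 uint8, red, green, blue); there is no depth.
- optics.camera_params(name): a dict with "fx", "fy", "cx", "cy" (pixels), "rvec" (rotation vector, rad) and "tvec" (3), from world to camera coordinates, as OpenCV has them; the wrist camera has in their place "mount" (4x4, takes a point from camera to tool coordinates, whose origin is the TCP and whose axes are the flange's). Camera axes: x right, y down, z forward; pixel columns grow to the right and rows downward; lengths in mm; the calibration is good to about 2 mm. A picture is of the moment at which its call begins: read the wrist's pose just before it. camera_params takes no time and is no camera call.
A pose or a line that the arm cannot do raises arm.IKError and nothing moves.
- close_job(): hands the job in; it is judged then, once.
The state is a dict: "time_s": time; "qpos": joint angles; "qvel": joint speeds; "joint_efforts": joint torques, N m; "tool_pos": TCP position; "orientation": TCP orientation; "ft_force": force on the tool from outside, world axes, zero at the start; "torque": the same for the moment, N m; "gripper_width": finger opening in mm; "gripper_force": force on a finger pad.
Only numpy, scipy, OpenCV 4.12 (cv2) and the standard library are available. Lean on these libraries where they do the work, as an engineer would, in place of code of your own. Each camera call takes 0.05 s, during which the arm holds its last target. There are 200 camera calls.

TASK

The door of the small white sample cabinet has been taken off and stands in the grey stand. Lift it out, hang it upright on the cabinet's two hinge pins while it stands open, both knuckles right down on their brackets, then swing it fully shut. Do not drop the door, and leave the other things on the bench where they are.

Things in the scene. Friction and masses are not known exactly. Their poses are not given: they have to be found in the camera images.
- cabinet: white sheet-metal sample cabinet, open at the front, fixed; 140 deep (x) x 170 wide (y) x 225 mm high. Origin: centre of its underside, on the bench; x points to its back (the open front faces -x), z up. Its hinge axis is the vertical line at x = -83, y = +75 mm (front left corner seen from its front). The shut door stops on a rubber gasket strip
- cabinet_lip (a point): middle of the front edge of a lip that stands out over the opening: at x = -98 mm of the cabinet, from y = -83 to +47 mm, underside 216, top 224 mm above the bench. That is 14 mm above the top of the hung door, so the door can be lifted on or off only while it stands open
- pin_low (a point): lower hinge pin: this point is on the pin's axis at its foot, on top of its bracket, 50 mm above the bench. Pins point straight up, 10 mm diameter, 24 mm long, the last 8 mm tapered to 3.6 mm. The bracket is 8 mm thick and reaches 11 mm round the axis
- pin_high (a point): upper hinge pin, the same, on the same axis, foot 160 mm above the bench. Its bracket's underside is at 152 mm, so the door's lower knuckle must be brought in sideways beneath it: with the knuckles 30 to 75 mm above their seats they clear both the pins and that bracket
- door: the lift-off door, loose, 0.25 to 0.5 kg: aluminium frame 12 mm thick with a clear pane, 141 wide x 170 mm high. Origin: on its hinge axis, level with its lower edge. z up; the panel is centred on x = 0 and runs from y = -14 to -155 mm; its outside faces -x. Hung, its lower edge is 32 mm above the bench. It swings freely, with no spring or latch
- door_top (a point): middle of the upper face of the door's top rail (12 mm thick, 24 mm high), 84.5 mm from the hinge axis, 170 mm above the lower edge: close to the balance point, free to be gripped from above, across the thickness
- knuckle_low (a point): lower hinge knuckle of the door: this point is the centre of the lower end of its bore, 18 mm above the door's lower edge. Knuckles are tubes 20 mm outside, 13 mm bore, 20 mm long, open at both ends. Seated: this point is at pin_low
- knuckle_high (a point): upper knuckle, the same, 110 mm above the lower one on the same axis. Seated: this point is at pin_high
- door_edge (a point): middle of the door's free vertical edge, 155 mm from the hinge axis, mid-thickness. Hung and shut, the door's axes are parallel to the cabinet's and this point is at x = -83 mm in the cabinet's frame. It opens clockwise seen from above: at 90 degrees open the panel points along the cabinet's -x and this point is at x = -238 mm
- door_handle (a point): middle of the dark upright bar handle on the outside of the door: 141 mm from the hinge axis along the panel (y), its bar 41 mm out from mid-panel (x = -41 mm), 70 mm long, centred 115 mm above the door's lower edge; may be pushed
- stand: grey plastic stand, fixed, 110 x 110 mm, 50 mm high, in whose groove the door stands upright at the start. Origin: centre of its underside. The groove runs along y, is 14 mm wide and 38 mm deep, its floor 12 mm above the bench; the panel's middle stands over the origin
- calculator: loose bystander: flat dark calculator, 122 x 70 x 14 mm, lies on the bench; origin centre of underside
- label_roll: loose bystander: white label roll, 60 mm across, 50 mm high; origin centre of underside
- dust_brush: loose bystander: flat brush with a wooden handle, 164 mm long, 12 mm high; origin centre of underside
- screwdriver: loose bystander: screwdriver, 187 mm long, 22 mm high; origin centre of underside
- white_jar: loose bystander: low white jar, 69 mm across, 75 mm high; origin centre of underside

How it is judged (in metres and radians):
On the way:
1. the door hangs on both pins, knuckles down on their brackets, and stands open (distance between knuckle_low and pin_low below 0.006 m and distance between knuckle_high and pin_high below 0.006 m and x of door_edge in the frame of cabinet below -0.14 m), for 0.2 s.
At the end, for the whole second after the job is handed in: Both knuckles sit on their pins (each knuckle's lower end within 6 mm of the foot of its pin), the door is shut (its free edge within 8 mm of the fully shut position) and at rest (distance between knuckle_low and pin_low below 0.006 m and distance between knuckle_high and pin_high below 0.006 m and x of door_edge in the frame of cabinet above -0.091 m and linear speed of door below 0.02 m/s); the robot touches nothing.
It fails at once if the door is dropped or tipped over (angle between door's own z axis and vertical above 0.6 rad).
It fails at once if one of the loose bystanders is moved more than 40 mm (distance of any of calculator, label_roll, dust_brush, screwdriver, white_jar from where it was at the start of the episode above 0.04 m).
It also fails if it takes over 69 s, if anything falls off the work surface, if the arm or the gripper's body presses on something with over 40 N, if the wrist force passes 120 N, or if a joint passes its speed limit or range.

## Working session

There is one attempt and no reset: what is moved stays moved. The work goes in short steps, each a Python script; the robot and the scene stay as the last script left them, time stands still between calls to the robot, and variables do not carry over. Pictures are saved under pics/ and viewed, at most 10 in all, crops included, and the job is handed in when it is done.

```bash
ls; mkdir -p pics; python3 - <<'E'
from rig import *
import cv2
for n in ("scene","side","wrist"):
    cv2.imwrite(f"pics/{n}0.png",cv2.cvtColor(optics.capture(n),cv2.COLOR_RGB2BGR)); print(n,optics.camera_params(n))
print(state())
E
```

```text
pics
scene {'fx': 505.9425438632227, 'fy': 505.9425438632227, 'cx': 320.2513050723519, 'cy': 203.56437569448352, 'rvec': array([ 0.99074982, -2.27118624,  1.20317229]), 'tvec': array([ 460.2372274 ,  299.52715219, 1245.12550019])}
side {'fx': 372.2035761597359, 'fy': 372.2035761597359, 'cx': 313.9396254515145, 'cy': 195.77226131557651, 'rvec': array([ 0.23443809, -2.49809979,  1.71015741]), 'tvec': array([ 572.62368677,  149.70834987, 1132.58525152])}
wrist {'fx': 298.2220251842816, 'fy': 298.2220251842816, 'cx': 319.2045492593578, 'cy': 199.84199142248343, 'mount': array([[-1.29610394e-05, -9.44419410e-01, -3.28743028e-01,
         8.59634339e+01],
       [ 9.99999478e-01, -3.48022149e-04,  9.60378815e-04,
         1.07305918e+00],
       [-1.02141025e-03, -3.28742844e-01,  9.44418921e-01,
        -1.18031997e+02],
       [ 0.00000000e+00,  0.00000000e+00,  0.00000000e+00,
         1.00000000e+00]])}
{'time_s': 0.15, 'qpos': array([-6.42418564e-06,  2.41193011e-01,  4.05485020e-03,  1.33520478e+00,
       -7.40365070e-06,  1.57080090e+00]), 'qvel': array([-0.0012456 , -0.00143997,  0.00191703, -0.00047398, -0.00098578,
       -0.00055694]), 'joint_efforts': array([-1.62746033e-03, -3.72633219e+01,  2.52638429e+01,  1.23480460e-02,
       -1.30651040e-05,  1.49362950e-05]), 'tool_pos': array([ 4.99568311e+02, -5.27123629e-03,  2.55648950e+02]), 'orientation': array([-2.22068373e+00, -2.22065932e+00,  1.72547901e-03]), 'ft_force': array([ 0.54071912, -0.41513221, -0.28251949]), 'torque': array([-0.00591658,  0.05818905,  0.03357937]), 'gripper_force': 0.0, 'gripper_width': 85.83860678438892}
```

View pics/scene0.png

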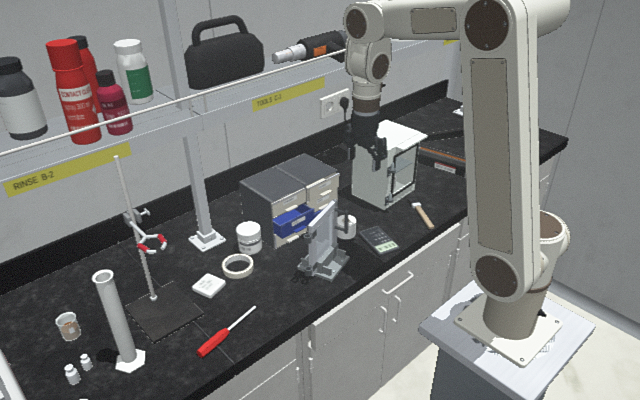

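View pics/side0.png

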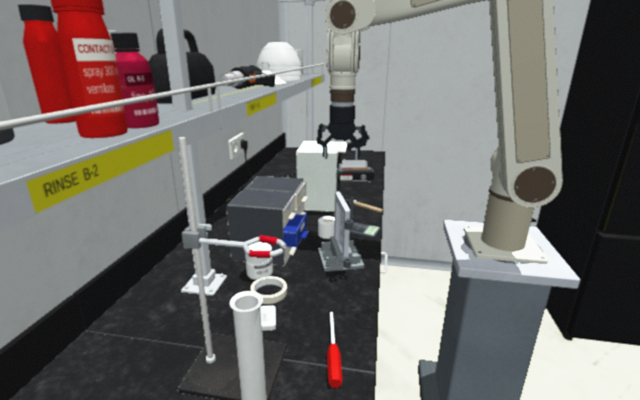

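The scene view shows the stand with the door at about (325,250), the cabinet at (388,170) with its front toward the robot, and the calculator at (380,240). The brush is at (423,215), the jar or roll at (345,225) and the screwdriver at (228,330).

```bash
cat > h.py <<'E'
from rig import *
import numpy as np, cv2
from scipy.spatial.transform import Rotation as R
def pose(n, st=None):
    """fx.. and camera->world R, origin"""
    p=optics.camera_params(n); K=np.array([[p['fx'],0,p['cx']],[0,p['fy'],p['cy']],[0,0,1]])
    if n=='wrist':
        Rt=R.from_rotvec(st['orientation']).as_matrix(); M=p['mount']
        return K,Rt@M[:3,:3],Rt@M[:3,3]+st['tool_pos']
    Rc=R.from_rotvec(p['rvec']).as_matrix(); return K,Rc.T,-Rc.T@p['tvec']
def ray(c,uv):
    K,Rw,o=c; d=Rw@np.linalg.solve(K,[uv[0],uv[1],1]); return o,d
def onz(c,uv,z):
    o,d=ray(c,uv); return o+d*(z-o[2])/d[2]
def proj(c,P):
    K,Rw,o=c; q=K@(Rw.T@(np.asarray(P,float)-o)); return q[:2]/q[2]
def tri(c1,u1,c2,u2):
    A=[];b=[]
    for c,u in((c1,u1),(c2,u2)):
        o,d=ray(c,u); d=d/np.linalg.norm(d); Q=np.eye(3)-np.outer(d,d); A.append(Q);b.append(Q@o)
    return np.linalg.lstsq(np.vstack(A),np.hstack(b),rcond=None)[0]
def shot(n,f):
    st=state(); im=cv2.cvtColor(optics.capture(n),cv2.COLOR_RGB2BGR); cv2.imwrite(f"pics/{f}.png",im); return pose(n,st),im
def down(yaw): # tool z down; tool y (closing) direction at world angle yaw
    y=np.array([np.cos(yaw),np.sin(yaw),0]); z=np.array([0,0,-1.]); return R.from_matrix(np.c_[np.cross(y,z),y,z]).as_rotvec()
E
python3 - <<'E'
from h import *
np.set_printoptions(precision=0,suppress=True)
s=pose('scene')
for n,uv,z in [("cab top near-right corner",(427,135),225),("cab top left",(350,130),225),("cab bot left-near",(388,207),0),("cab bot right",(415,188),0),("cab bot leftback",(355,190),0),
 ("stand L",(300,270),0),("stand R",(345,265),0),("standbot",(320,278),0),("doortop far",(335,203),182),("doortop near",(310,238),182),("jar",(249,250),0),("roll",(346,237),0),("calc",(380,240),0),("brush",(423,215),0),("drawers near bottom",(276,247),0),("drawers",(340,200),100)]:
    print(n,onz(s,uv,z))
im=cv2.imread('pics/scene0.png')[110:290,230:480]; cv2.imwrite('pics/a.png',cv2.resize(im,None,fx=3.2,fy=3.2,interpolation=cv2.INTER_CUBIC))
E
```

```text
cab top near-right corner [ 518. -316.  225.]
cab top left [ 713. -164.  225.]
cab bot left-near [ 541. -178.    0.]
cab bot right [ 555. -336.    0.]
cab bot leftback [ 690. -174.    0.]
stand L [504. 239.   0.]
stand R [432. 132.   0.]
standbot [441. 221.   0.]
doortop far [485. 123. 182.]
doortop near [416. 275. 182.]
jar [674. 292.   0.]
roll [522.  38.   0.]
calc [441. -26.  -0.]
brush [ 434. -225.   -0.]
drawers near bottom [631. 224.  -0.]
drawers [574.  15. 100.]
```

View pics/a.png

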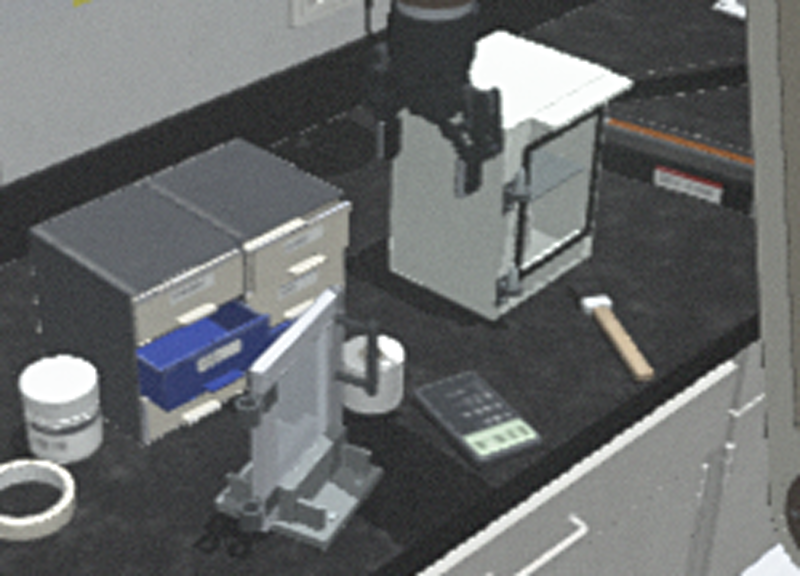

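The crop shows the door in the stand with its hinge end near-left and its handle toward the robot at the far end. The cabinet's hinge brackets are on its front left edge. Next I'll look at both from close up with the wrist camera.

```bash
python3 - <<'E'
from h import *
np.set_printoptions(precision=1,suppress=True)
import pickle
d={}
for k,p,y in [('c1',(490,-200,330),np.pi/2),('c2',(490,-130,330),np.pi/2),('d1',(455,200,340),np.radians(24)),('d2',(485,210,340),np.radians(24))]:
    arm.move_ptp(p,down(y)); arm.sleep(.25); d[k]=shot('wrist',k)[0]
    print(k,state()['tool_pos'],state()['time_s'],state()['qpos'])
pickle.dump(d,open('poses.pkl','wb'))
a=[cv2.imread(f'pics/{k}.png') for k in('c1','d1')]
cv2.imwrite('pics/m1.png',cv2.resize(a[0][60:360,120:520],None,fx=2,fy=2,interpolation=cv2.INTER_CUBIC)); cv2.imwrite('pics/m2.png',cv2.resize(a[1][60:360,120:520],None,fx=2,fy=2,interpolation=cv2.INTER_CUBIC))
E
```

```text
c1 [ 490.  -199.7  329.9] 2.1583 [-0.4  0.3  0.3  1.5 -0.  -0.4]
c2 [ 490.  -130.9  329.9] 2.8417 [-0.3  0.2  0.2  1.5 -0.  -0.3]
d1 [455.2 199.6 340. ] 4.7417 [ 0.4  0.2  0.2  1.5 -0.   1.6]
d2 [484.6 209.9 340.4] 5.3 [0.4 0.3 0.3 1.6 0.  1.6]
```

View pics/m1.png

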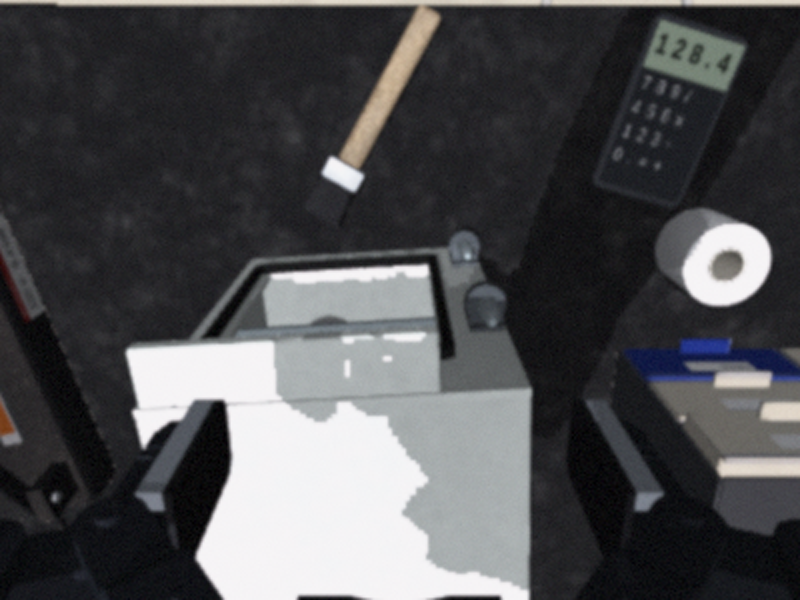

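View pics/m2.png

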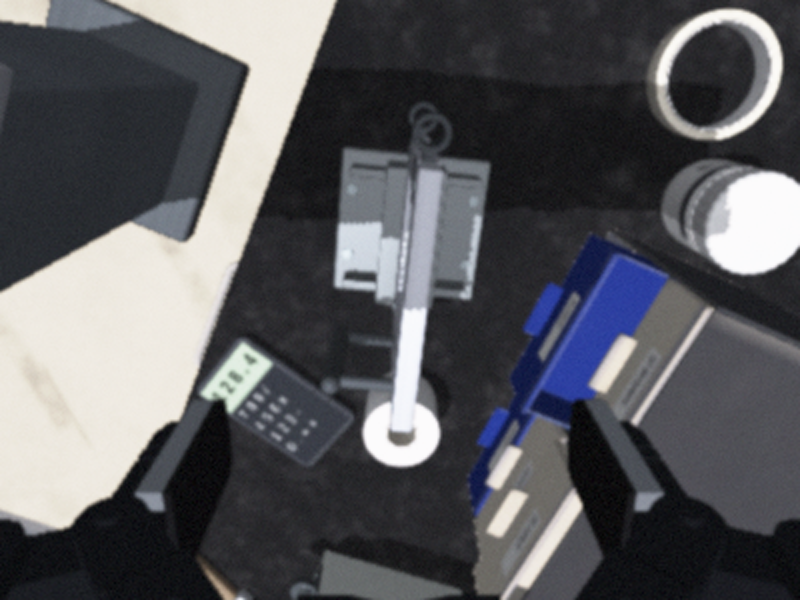

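m1 shows the upper pin and bracket at crop (487,295) and the lower one at (465,245), with the lip's front edge running from (130,345) to (440,330). m2 shows the door's top rail running from (428,168) at the hinge end to (402,432) at the free end, with the knuckle rings at (432,132). Now I'll refine these numerically.

```bash
python3 - <<'E'
import cv2,numpy as np,pickle
from h import *
np.set_printoptions(precision=1,suppress=True,linewidth=250)
d=pickle.load(open('poses.pkl','rb'))
g={k:cv2.imread(f'pics/{k}.png',0) for k in d}
# predicted door location in d2 from d1
for k,(A,B) in {'d1':((334,145),(321,276))}.items():
    a,b=onz(d[k],A,182),onz(d[k],B,182); print(a,b,np.hypot(*(a-b)[:2]))
    for kk in('d1','d2'):
        for t in(.1,.25,.4,.6,.75,.9):
            u=proj(d[kk],a+t*(b-a)); r=int(round(u[1])); c=int(round(u[0])); print(kk,r,c-13,g[kk][r,c-13:c+15])
ims=[]
for k,c in(('c1',(358,195)),('c2',None)):
    if c is None:
        P=onz(d['c1'],(363,205),172); c=proj(d['c2'],P).astype(int)
    x0,y0=int(c[0])-40,int(c[1])-45; print(k,x0,y0); ims.append(cv2.resize(cv2.imread(f'pics/{k}.png')[y0:y0+80,x0:x0+80],(400,400),interpolation=cv2.INTER_CUBIC))
P=onz(d['d1'],(336,126),160); 
for k in('d1','d2'):
    c=proj(d[k],P); x0,y0=int(c[0])-40,int(c[1])-20; print(k,x0,y0); ims.append(cv2.resize(cv2.imread(f'pics/{k}.png')[y0:y0+40,x0:x0+80],(400,200),interpolation=cv2.INTER_CUBIC))
cv2.imwrite('pics/z.png',np.vstack([np.hstack(ims[:2]),np.hstack(ims[2:])]))
E
```

```text
[451.9 244.8 182. ] [498.1 111.8 182. ] 140.75240743424095
d1 160 320 [118 112 118 152 152 108  87 117 158 180 179 179 184 185 183 184 183 182 173 150 125 118 116 117 123 121 119 121]
d1 182 317 [209 206 180 154 199 224 182 128 135 160 175 178 177 181 183 183 179 182 178 162 137 123 118 113 116 117 116 115]
d1 202 315 [200 199 172 140 164 177 153 127 149 166 175 175 180 178 182 179 182 179 166 143 115  97  73  59  50  59  53  56]
d1 228 313 [ 47  49  51  56  72  91 134 205 241 247 248 248 249 248 249 248 247 240 201 102  42  37  37  41  41  41  41  45]
d1 247 311 [ 53  65  79  88 100 100 134 199 240 244 246 247 247 247 247 246 243 231 174  80  35  26  25  21  18  26  19  30]
d1 265 309 [250 251 251 251 250 244 221 213 238 243 244 245 245 245 245 244 240 233 237 248 251 251 250 248 239 216 162 116]
d2 157 286 [123 129 131 126 130 127 126 124 138 172 185 186 193 195 197 195 194 195 195 182 151 133 144 135 121 127 132 128]
d2 179 285 [229 224 217 210 224 220 211 205 185 188 190 189 193 196 194 195 196 195 186 162 146 158 140 117 128 128 130 127]
d2 200 284 [203 203 204 211 223 224 208 185 178 184 186 191 191 193 195 193 187 186 169 149 153 146 120 123 128 124 123 125]
d2 226 282 [ 62  61  57  58  56  58  88 185 244 251 251 252 252 252 252 252 251 249 227 145  87  60  45  42  42  46  44  47]
d2 245 281 [ 42  40  38  39  43  57 120 212 247 250 250 250 250 251 250 250 249 238 185 120 108 110 113 112 104 101  88  80]
d2 262 280 [ 39  46  42  59  99 154 208 239 248 250 249 250 250 250 250 248 243 226 231 250 253 253 253 253 253 253 253 253]
c1 318 150
c2 253 160
d1 296 105
d2 264 103
```

View pics/z.png

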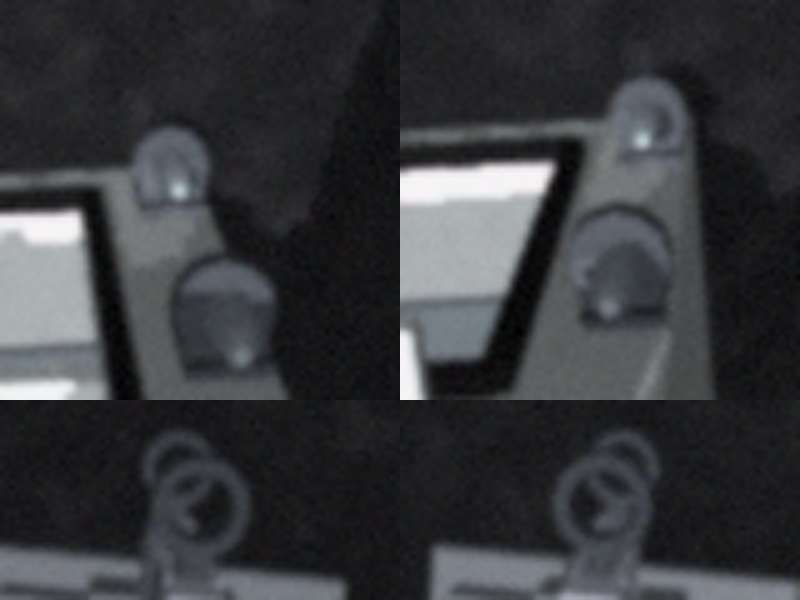

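z.png gives the pin tips: high at c1 (240,358) and c2 (207,307), low at (179,190) and (241,140). The knuckle rings are at (203,107) and (202,104). Now I'll turn these into positions.

```bash
python3 - <<'E'
from h import *; import pickle
np.set_printoptions(precision=1,suppress=True,linewidth=250)
d=pickle.load(open('poses.pkl','rb'))
Z=lambda p,o:(p[0]/5-.4+o[0],p[1]/5-.4+o[1])
c1o,c2o,d1o,d2o=(318,150),(253,160),(296,105),(264,103)
for n,a,b,z in(('high',(240,358),(207,307),184),('low',(179,190),(241,140),74)):
    ua,ub=Z(a,c1o),Z(b,c2o); print(n,onz(d['c1'],ua,z),onz(d['c2'],ub,z),tri(d['c1'],ua,d['c2'],ub))
print('bracket high front',onz(d['c1'],Z((225,255),c1o),160),onz(d['c2'],Z((222,203),c2o),160),'L/R',onz(d['c1'],Z((172,305),c1o),160),onz(d['c1'],Z((278,300),c1o),160))
print('bracket low front',onz(d['c1'],Z((172,125),c1o),50),onz(d['c2'],Z((247,77),c2o),50))
for n,a,b,z in(('knH',(203,107),(202,104),160),('knL',(181,68),(226,70),50)):
    ua,ub=Z(a,d1o),Z(b,d2o); print(n,onz(d['d1'],ua,z),onz(d['d2'],ub,z),tri(d['d1'],ua,d['d2'],ub))
# top rail edges, half-max
def edges(k,rows,lo,hi):
    out=[]
    g=cv2.GaussianBlur(cv2.imread(f'pics/{k}.png',0),(3,3),0).astype(float)
    for r,x0 in rows:
        p=np.diff(g[r,x0:x0+28]); l=np.argmax(p[4:11])+4; h=np.argmin(p[15:22])+15; out.append((onz(d[k],(x0+l+.5,r),182),onz(d[k],(x0+h+.5,r),182)))
    return np.array(out)
for k,rows in(('d1',[(160,320),(182,317),(202,315),(228,313),(247,311)]),('d2',[(157,286),(226,282),(245,281)])):
    e=edges(k,rows,0,0); m=e.mean(1); l=np.polyfit(m[:,1],m[:,0],1); print(k,'mid',m[:,:2].tolist(),'width',np.hypot(*(e[:,1]-e[:,0]).T[:2]),'yaw',np.degrees(np.arctan(-l[0])))
# lip front edge in c1,c2: bright->dark rows
for k in('c1','c2'):
    g=cv2.GaussianBlur(cv2.imread(f'pics/{k}.png',0),(3,3),0).astype(float); pts=[]
    for y in range(-300,-200,5):
        for_=proj(d[k],(532,y,224)); c,r=int(round(for_[0])),int(round(for_[1]))
        if 0<=c<640: w=np.diff(g[r-12:r+13,c]); i=np.argmax(w); pts.append((onz(d[k],(c,r-12+i+.5),216)[:2],w[i]))
    P=np.array([p[0] for p in pts]); l=np.polyfit(P[:,1],P[:,0],1); print(k,P[:,0],'yaw',np.degrees(np.arctan(-l[0])))
# lip ends / top-front corners
for n,u,z in(('lip R top front?',(120+135/2,60+408/2),224),('lip L',(120+440/2,60+392/2),224),('lipR low',(120+128/2,60+347/2),216),('lipL low',(120+440/2,60+333/2),216),('top FL',(120+531/2,60+390/2),225),('top BL',(120+528/2,60+598/2),225)): print(n,onz(d['c1'],u,z))
E
```

```text
high [ 520.1 -154.   184. ] [ 519.9 -154.1  184. ] [ 519.9 -154.   184.2]
low [ 519.8 -153.8   74. ] [ 519.8 -153.9   74. ] [ 519.6 -153.9   74.7]
bracket high front [ 507.6 -154.2  160. ] [ 507.1 -152.5  160. ] L/R [ 518.5 -164.6  160. ] [ 517.4 -142.7  160. ]
bracket low front [ 508.4 -153.6   50. ] [ 509.  -153.5   50. ]
knH [448.5 259.7 160. ] [448.2 259.5 160. ] [448.2 259.8 163.1]
knL [448.7 259.6  50. ] [449.5 259.4  50. ] [449.4 259.   41.1]
d1 mid [[456.88317699067295, 231.70000899287936], [464.100634978072, 211.51884718984707], [470.8215049784381, 192.19712378941074], [479.2104927398625, 165.31285314558977], [486.2108573607126, 144.8079379748391]] width [10.3 10.6 10.8 12.2 12.4] yaw 18.514104957039326
d2 mid [[456.92023636859994, 232.0119605320803], [479.11715299153843, 164.79693464152524], [486.37969394691504, 144.4960747651848]] width [10.3 12.1 12.4] yaw 18.521883491371987
c1 [548.3 548.3 548.3 525.4 532.3 533.2 546.2 546.2 546.2 545.2 541.2 545.2 548.3 544.2 544.2 544.2 544.2 548.2 543.2 542.2] yaw -1.9355162965485415
c2 [548.  548.  548.  548.  547.  547.  546.  546.  546.  546.  545.  545.  545.  544.  544.  544.  543.  531.1 526.3 525.3] yaw 9.701970732920865
lip R top front? [ 542.9 -311.9  224. ]
lip L [ 535.  -180.9  224. ]
lipR low [ 517.8 -314.6  216. ]
lipL low [ 511.2 -180.9  216. ]
top FL [ 533.5 -142.5  225. ]
top BL [ 648.1 -135.5  225. ]
```

Both views agree. The pin axis is at (520,-154), the cabinet's yaw is about 3°, and the door's hinge is at (448.4,259.6) with yaw 18.4°. Now grasp and lift.

```bash
python3 - <<'E'
from h import *
np.set_printoptions(precision=1,suppress=True)
y=np.radians(18.4); g=np.array([448.4,259.6,0])+84.5*np.array([np.sin(y),-np.cos(y),0])
st=np.radians(-82); u=np.array([np.sin(st),-np.cos(st),0]); tgt=np.array([520,-154,0])+84.5*u
for p,a in((tgt+100*u+[0,0,324],st),(tgt+[0,0,196],st),(tgt+[0,0,260],st),((380,0,324),np.radians(-30)),(g+[0,0,324],y)): print(p,solve_ik(p,down(a)))
hand.set_gripper(60,80)
arm.move_ptp(g+[0,0,240],down(y)); arm.line_to(g+[0,0,176],speed=80)
hand.set_gripper(0,80); s=state(); print(s['gripper_width'],s['gripper_force'],s['tool_pos'],s['ft_force'])
arm.line_to(g+[0,0,200],speed=60); arm.sleep(.2);s=state(); print(s['gripper_width'],s['ft_force'],s['torque'])
arm.line_to(g+[0,0,324],speed=120); s=state(); print(s['time_s'],s['gripper_width'],s['ft_force'],s['torque'])
E
```

```text
[ 337.3 -179.7  324. ] [-0.5 -0.  -0.1  1.5 -0.   2.5]
[ 436.3 -165.8  196. ] [-0.4  0.2 -0.2  1.2 -0.   2.6]
[ 436.3 -165.8  260. ] [-0.4  0.2 -0.1  1.3 -0.   2.6]
(380, 0, 324) [-0.  -0.  -0.1  1.5  0.   2.1]
[475.1 179.4 324. ] [ 0.4  0.2  0.2  1.5 -0.   1.6]
11.056720981830523 79.07609581947327 [474.9 179.3 176.5] [-1.1 -0.3  4.4]
11.073114782209709 [-1.2  0.4 -2.4] [-0.1  0.2 -0. ]
9.5583 10.669433106465382 [-0.1  0.1 -3.2] [0. 0. 0.]
```

```bash
python3 - <<'E'
from h import *; import pickle
np.set_printoptions(precision=1,suppress=True)
st=np.radians(-82); u=np.array([np.sin(st),-np.cos(st),0]); tgt=np.array([520,-154,0])+84.5*u
arm.move_ptp((390,20,324),down(np.radians(-30)))
arm.move_ptp(tgt+70*u+[0,0,324],down(st))
arm.line_to(tgt+70*u+[0,0,246.5],speed=120)
arm.line_to(tgt+35*u+[0,0,246.5],speed=80); arm.sleep(.3)
c,im=shot('wrist','e1'); pickle.dump(c,open('e1.pkl','wb')); s=state(); print(s['time_s'],s['tool_pos'],s['gripper_width'])
for n,P in(('pinH',(520,-154,184)),('pinL',(520,-154,74)),('knHtop',np.array([520,-154,230])+35*u),('knLtop',np.array([520,-154,120])+35*u)): print(n,proj(c,P))
q=proj(c,(510,-154,200)).astype(int);x0,y0=q-[60,60]; print(x0,y0)
cv2.imwrite('pics/e1z.png',cv2.resize(im[max(y0,0):y0+120,x0:x0+120],None,fx=5,fy=5,interpolation=cv2.INTER_CUBIC))
E
```

```text
12.85 [ 401.4 -170.7  246.6] 10.905139344070255
pinH [320.7  29.7]
pinL [320.1  56. ]
knHtop [321.2  99.6]
knLtop [320.3  98.1]
258 -15
```

View pics/e1z.png

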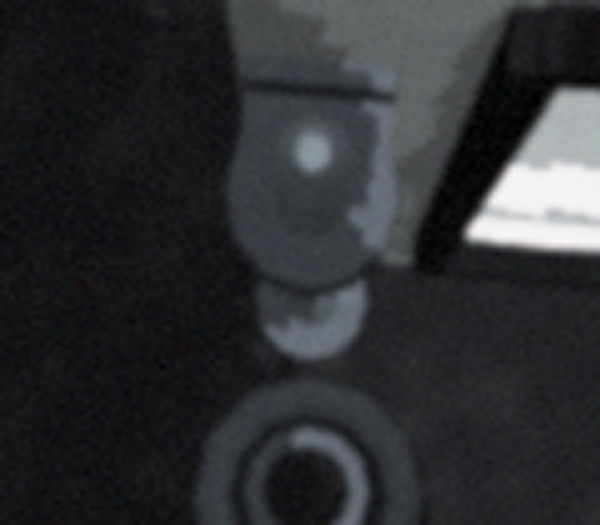

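The crop shows the pin tip at crop (313,152), the upper knuckle ring centred at (307,492) and the lower ring near (305,490). Both knuckles are within about 1.5 mm of the prediction, so I'll correct for that and insert.

```bash
python3 - <<'E'
from h import *; import pickle
np.set_printoptions(precision=1,suppress=True)
c=pickle.load(open('e1.pkl','rb')); Z=lambda a,b:(258+a/5-.4,b/5-.4)
st=np.radians(-82); u=np.array([np.sin(st),-np.cos(st),0])
pin=onz(c,Z(313,152),184); kh=onz(c,Z(307.5,492),230); kl=onz(c,Z(305,490),120)
pred=np.array([520,-154,0])+35*u; print(pin,kh-pred,kl-pred)
tp=state()['tool_pos']; d=pin-(kh+kl)/2; d[2]=0; T=tp+d; T[2]=246.5; print(d)
arm.line_to(T,speed=60); arm.sleep(.2); s=state(); f0=s['ft_force']; print(s['tool_pos'],f0)
T=T.copy()
for z in(225,216,208,202,199):
    T[2]=z; h=arm.line_to(T,speed=25,guard=8); s=state(); print(z,h,s['tool_pos'],s['ft_force']-f0,s['torque'],s['time_s'])
    if h: break
E
```

```text
[ 519.8 -153.7  184. ] [  0.5   1.  230. ] [  0.2   1.3 120. ]
[34.1  4.   0. ]
[ 435.3 -166.8  246.6] [-0.6 -0.9 -1.8]
225 False [ 435.7 -166.7  225.2] [ 0.1  1.3 -2.2] [-0.   0.  -0.1] 14.775
216 False [ 435.4 -166.7  215.8] [ 0.8  0.5 -1.1] [0. 0. 0.] 15.2833
208 False [ 435.4 -166.7  207.8] [ 1.3  1.6 -1.7] [0.1 0.  0. ] 15.75
202 False [ 435.4 -166.7  201.8] [-0.2  0.2 -0.2] [ 0.  0. -0.] 16.1417
199 False [ 435.4 -166.7  198.8] [ 0.4  0.2 -1. ] [-0.   0.  -0.1] 16.4083
```

Clean entry; now I'll continue until it seats.

```bash
python3 - <<'E'
from h import *
np.set_printoptions(precision=1,suppress=True)
f0=state()['ft_force']; T=state()['tool_pos'].copy(); T[2]=192
h=arm.line_to(T,speed=10,guard=6); s=state(); print(h,s['tool_pos'],s['ft_force']-f0,s['torque'])
hand.set_gripper(14,20); arm.sleep(.2); hand.set_gripper(40); arm.sleep(.3); 
P=state()['tool_pos'].copy(); P[2]=300; arm.line_to(P,speed=150); arm.sleep(.2)
c,im=shot('wrist','f1'); print(state()['time_s'])
shot('scene','f1s')
a=im[0:260,180:460]; cv2.imwrite('pics/f1z.png',cv2.resize(a,None,fx=2.2,fy=2.2))
for z in(202,): print(proj(c,(520,-154,184)),proj(c,(520,-154,74)))
E
```

```text
True [ 435.5 -166.8  195.8] [-1.1  0.9  7.5] [-0.1 -0.3  0. ]
19.0333
[320.6  94.4] [320.4  94.5]
```

View pics/f1z.png

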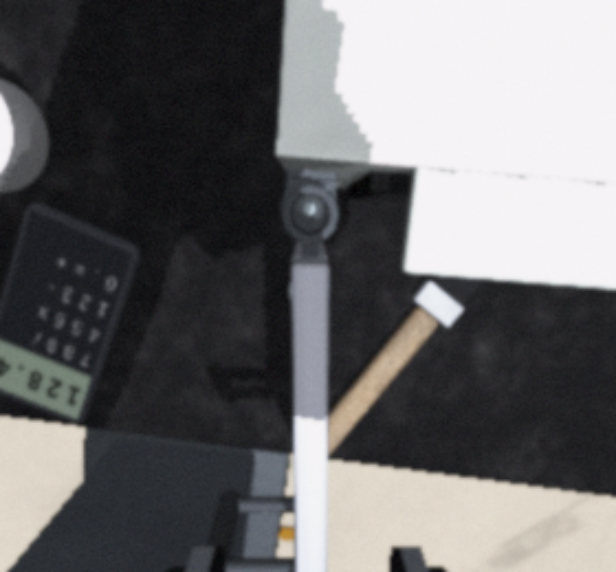

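The picture shows the upper knuckle seated round the pin at crop (312,210), with the door hanging open at about 85° and the calculator and brush untouched. Next I'll push the handle bar round its arc with closed fingers, staying clear of the lip.

```bash
python3 - <<'E'
from h import *
np.set_printoptions(precision=1,suppress=True)
print('tip',arm.tip_reach)
def P(deg,out,z=185,r=141):
    a=np.radians(deg); return np.array([520,-154,z])+r*np.array([np.sin(a),-np.cos(a),0])-out*np.array([np.cos(a),np.sin(a),0]), down(a+np.pi/2)
hand.set_gripper(0,40)
arm.move_ptp(*P(-82,95,300)); arm.line_to(P(-82,95)[0],speed=120); arm.sleep(.2); f0=state()['ft_force']
done=False
for deg in list(range(-80,0,5))+[0]:
    p,o=P(deg,57 if deg>-78 else 60); h=arm.line_to(p,o,speed=50,guard=10)
    s=state(); print(deg,h,s['ft_force']-f0,s['tool_pos'],round(s['time_s'],1))
    if h: break
shot('side','g1'); _,im=shot('wrist','g1w'); shot('scene','g1s')
cv2.imwrite('pics/g1z.png',np.vstack([im[:,:],cv2.imread('pics/g1s.png')[100:300]]))
E
```

```text
tip 25.0
-80 False [0.5 0.9 1.7] [ 370.6 -119.3  184.9] 23.1
-75 False [0.3 0.2 0.6] [ 369.  -135.2  185. ] 23.6
-70 False [ 0.4 -0.2  0.7] [ 368.  -148.4  185. ] 24.0
-65 False [0.1 0.7 1.5] [ 368.1 -161.7  185. ] 24.4
-60 False [ 0.6 -0.   0.3] [ 369.3 -174.8  184.9] 24.8
-55 False [0.7 0.4 1.5] [ 371.7 -187.9  185. ] 25.2
-50 False [ 1.  -0.6  1.4] [ 375.2 -200.6  184.9] 25.6
-45 False [0.5 0.1 1.3] [ 379.8 -213.1  184.9] 26.1
-40 False [-0.1  0.4  1.3] [ 385.5 -225.   184.9] 26.5
-35 False [ 0.2 -0.1  0.9] [ 392.2 -236.5  184.9] 26.9
-30 False [ 0.7 -0.   0.8] [ 399.9 -247.3  184.9] 27.3
-25 False [-0.3  0.4  0.5] [ 408.5 -257.4  184.9] 27.7
-20 False [-0.3  0.5  1.5] [ 417.9 -266.7  184.9] 28.1
-15 False [-0.3 -0.9  0.5] [ 428.1 -275.2  184.9] 28.6
-10 False [ 0.6 -0.2  1.7] [ 439.1 -282.7  184.9] 29.0
-5 False [0.7 1.2 1. ] [ 450.6 -289.2  184.9] 29.4
0 False [-0.1  0.9  0.6] [ 462.6 -294.8  184.9] 29.8
```

View pics/g1z.png

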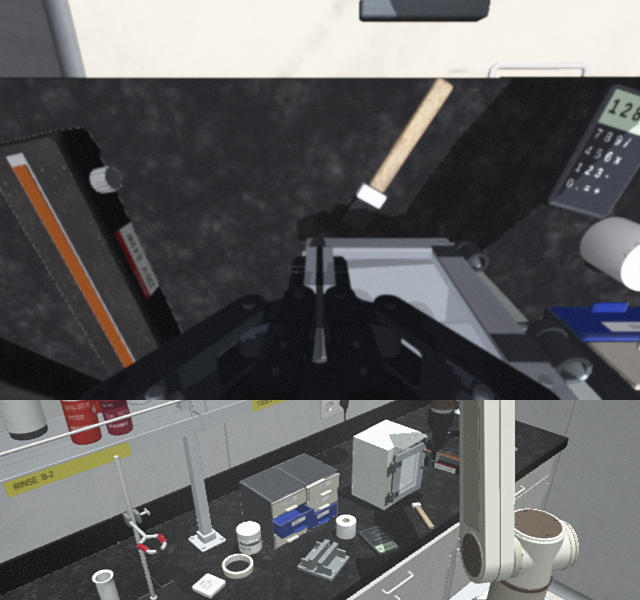

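The door has followed the fingers and is nearly shut, with the fingertips at the handle around (320,265). Now I'll press gently until the gasket stops it.

```bash
python3 - <<'E'
from h import *
np.set_printoptions(precision=1,suppress=True)
def P(deg,out,z=185,r=141):
    a=np.radians(deg); return np.array([520,-154,z])+r*np.array([np.sin(a),-np.cos(a),0])-out*np.array([np.cos(a),np.sin(a),0]), down(a+np.pi/2)
f0=state()['ft_force']
for out in(57,54,51,48,45,42,39):
    h=arm.line_to(*P(3,out),speed=15,guard=7); s=state(); print(out,h,s['ft_force']-f0,s['tool_pos'],round(s['time_s'],1))
    if h: break
arm.sleep(.5); print(state()['ft_force']-f0)
p=state()['tool_pos']; c,im=shot('wrist','k1')
arm.line_to(p-[60,0,0],speed=40); arm.sleep(.3)
q=p-[60,0,0]; q[2]=330; arm.line_to(q,speed=150)
arm.move_ptp((480,-230,330),down(np.pi/2)); arm.sleep(.3)
c,im=shot('wrist','k2'); print(state()['time_s'])
# predicted shut points: top rail outside corners (door z170 -> 202)
for yaw in(2,3,4):
  a=np.radians(yaw)
  for y in(-20,-155): 
    P0=np.array([520,-154,202])+[-6*np.cos(a)-y*-np.sin(a)*-1*-1, -6*np.sin(a)+y*np.cos(a),0]; P0[0]=520-6*np.cos(a)-y*np.sin(a); print(yaw,y,proj(c,P0))
cv2.imwrite('pics/k2z.png',cv2.resize(im[20:270,160:480],None,fx=2.4,fy=2.4,interpolation=cv2.INTER_CUBIC))
E
```

```text
57 False [0.3 1.1 0.3] [ 470.5 -297.8  184.9] 30.6
54 True [-0.2  0.2  1.4] [ 470.7 -297.5  183.8] 30.9
[-0.4  0.4  0.4]
35.35
2 -20 [380.2 234.1]
2 -155 [232.6 239. ]
3 -20 [380.1 234.5]
3 -155 [232.9 241.7]
4 -20 [380.  234.8]
4 -155 [233.2 244.3]
```

View pics/k2z.png

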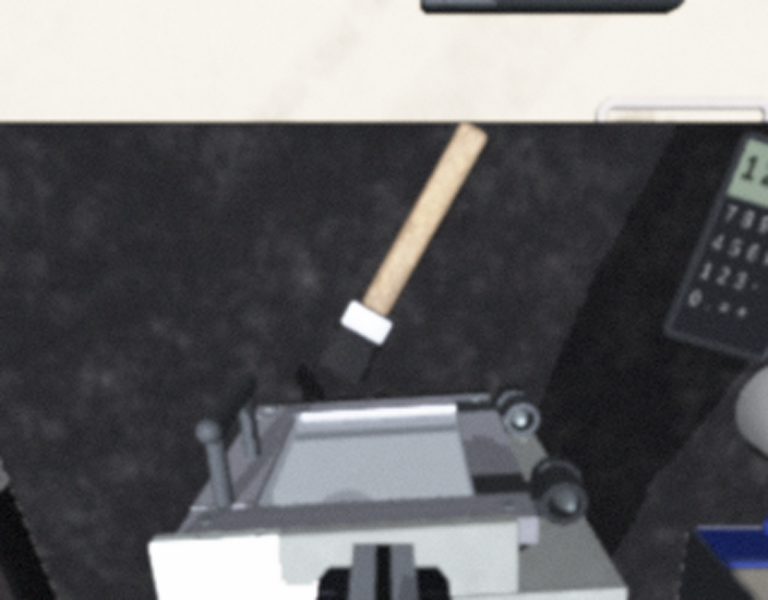

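```bash
python3 - <<'E'
from h import *
np.set_printoptions(precision=1,suppress=True)
c=pose('wrist',state())
for n,uv,z in(('bar top',(160+208/2.4,20+430/2.4),182),('low corner free',(160+262/2.4,20+407/2.4),32),('low hinge-end',(160+490/2.4,20+396/2.4),32)): print(n,onz(c,uv,z))
for yaw in(-6,-3,0,3):
    m=R.from_euler('z',yaw,degrees=True).as_matrix(); o=np.array([520,-154,32]); f=lambda p:o+m@np.array(p,float)
    print(yaw,'bar',f((-41,-141,150)),'low free outer',f((-6,-155,0)),'low hinge outer',f((-6,-14,0)), 'bar px in crop',(proj(c,f((-41,-141,150)))-[160,20])*2.4)
# re-fit cabinet yaw from lip: lower front edge
E
```

```text
bar top [ 487.8 -298.2  182. ]
low corner free [ 525.  -302.8   32. ]
low hinge-end [ 518.3 -164.4   32. ]
-6 bar [ 464.5 -289.9  182. ] low free outer [ 497.8 -307.5   32. ] low hinge outer [ 512.6 -167.3   32. ] bar px in crop [224.6 372.4]
-3 bar [ 471.7 -292.7  182. ] low free outer [ 505.9 -308.5   32. ] low hinge outer [ 513.3 -167.7   32. ] bar px in crop [218.9 390.5]
0 bar [ 479. -295.  182.] low free outer [ 514. -309.   32.] low hinge outer [ 514. -168.   32.] bar px in crop [214.3 408.6]
3 bar [ 486.4 -297.   182. ] low free outer [ 522.1 -309.1   32. ] low hinge outer [ 514.7 -168.3   32. ] bar px in crop [210.9 426.7]
```

The bar position puts the door at yaw 3.3°, which matches the shut position. One confirming push against the gasket, then I'll retreat and hand in.

```bash
python3 - <<'E'
from h import *
np.set_printoptions(precision=1,suppress=True)
o=down(np.radians(93))
arm.move_ptp((410,-297.5,330),o); arm.line_to((410,-297.5,185),speed=150)
arm.line_to((466,-297.5,185),speed=80); arm.sleep(.3); f0=state()['ft_force']
h=arm.line_to((490,-297,185),speed=12,guard=9); s=state(); print(h,s['tool_pos'],s['ft_force']-f0,s['time_s'])
arm.sleep(.3); print(state()['ft_force']-f0)
arm.line_to((405,-297.5,185),speed=40); arm.line_to((405,-297.5,330),speed=150)
arm.move_ptp((480,-230,330),down(np.pi/2)); arm.sleep(.3)
c,im=shot('wrist','k3'); print(state()['time_s'])
a=cv2.imread('pics/k2.png').astype(int); print('changed px',(np.abs(a-im).max(2)>60).sum())
shot('scene','k3s')
g=cv2.imread('pics/k2.png',0)[180:260,235:262]; r=cv2.matchTemplate(cv2.cvtColor(im,cv2.COLOR_BGR2GRAY)[170:270,225:272],g,cv2.TM_CCOEFF_NORMED); print(cv2.minMaxLoc(r))
E
```

```text
True [ 470.8 -297.2  184.3] [-0.2 -1.2  0.2] 38.9667
[0.9 0.5 0.1]
43.0
changed px 0
(0.6752496361732483, 0.9993867874145508, (0, 0), (10, 10))
```

```bash
python3 -c "
from rig import *
print(close_job())"
```

```text
the job is handed in; nothing more can be done
None
```

The door is hung on both pins and swung shut against the gasket, the other things on the bench look undisturbed, and the job was handed in at about 43 s of the 69 s allowed; the hand-in call returned no verdict.

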